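# Close the aired cool box: work the wedge out from under its lid

## Task

The cool box has finished airing and its heavy hinged lid is still propped ajar on a rubber door wedge: draw the wedge straight back out from under the lid in small tugs, so that the lid comes down little by little with the wedge until it is shut, without lifting the lid further or letting it drop. Then lay the wedge gently, flat on its base, in the middle of the light empty basket, without tipping the basket or shoving it along, and leave the glove carton, the bottle and the jar alone.

Things in the scene. Friction and masses are not known exactly. Their poses are not given: they have to be found in the camera images.
- wedge_mid (a point): Dark grey rubber door wedge, 160 long, 46 wide, 38 mm high, loose, 0.2 kg. Point: mid length and width, 19 mm above its flat base. x runs from thick heel to thin tip, z up. Tip (at +80 mm) 4 mm thick; a straight ramp rises over 115 mm to a level heel 38 mm high and 45 mm long. Starts base down on the box's front rim, tip under the lid. A straight pull of 6 to 16 N moves it.
- wedge_heel (a point): Centre of the wedge's heel block (45 long x 46 wide x 38 mm high, ribs across its top), 19 mm above the base, 57 mm behind wedge_mid; same axes. At the start it sticks out in the air beyond the rim, towards the robot, right under the lid's handle bar (its butt end is 60 to 75 mm out from the rim's front).
- rim (a point): Middle of the front edge of the cool box's rim, 215 mm above the table. -x points out of the box's front, y along the edge, z up. The grey-blue box (250 deep x 340 wide x 215 mm high, walls 40 mm) lies behind it and cannot be moved. Two steel latches hang on the front face, 122 mm or more to either side of the middle and up to 17 mm proud.
- lid: Pale insulated lid, 2.2 kg, 71 mm thick, hinged on the box's back rim; falls by its own weight. Origin: middle of its lower front edge, which rests on the wedge's ramp 70 to 80 mm from the tip (drawn back that far, the wedge is free); 18 mm behind rim's front, 1 mm above it when shut. Its lift handle, a 14 mm steel bar 220 mm long, runs above the wedge, 67 mm forward of and 38 mm above the edge.
- basket: Light, empty, open pale plastic basket, loose, about 0.14 kg: 230 x 230 mm, 45 mm high outside, lattice walls and floor 4 mm thick. Origin at the centre of its underside, x and y square to its walls; stands on the table to one side of the cool box, left or right. The wedge fits in it any way round.
- glove_carton: Carton of gloves with a dark opening in its top, 235 x 125 x 85 mm, loose, to the other side of the cool box. Origin at the centre of its underside. Leave alone.
- bottle: Brown antiseptic bottle with a white nozzle, 68 mm across, 220 mm high, loose. Origin at the centre of its underside. Leave alone.
- jar: White jar with a steel lid, 88 mm across, 118 mm high, loose. Origin at the centre of its underside. Leave alone.

How it is judged:
By the outcome, as a careful person would: the job done as asked, in the order asked, and still so for the second after the job is handed in, with the robot touching nothing.
It also fails if it takes over 51 s, if anything falls off the work surface, if the arm or the gripper's body presses on something with over 40 N, if the wrist force passes 120 N, or if a joint passes its speed limit or range.

## Robot

A 6-joint arm with a two-finger parallel gripper is mounted at the origin on the work surface. World frame = base frame: x ahead of the robot, y to its left, z up, the work surface at z = 0. Lengths are in m, angles in rad, forces in N, time in s.
With the tool pointing down it reaches from about 0.275 to 0.725 m from the base axis. Payload 5.6 kg.
Tool frame: the origin (TCP) lies midway between the tips of the shut fingers; the grasp point (between the pads) lies 19 mm behind it; z points along the fingers, y is the direction in which the jaws open and shut (so a half turn about z gives the same grasp; the last joint's range is limited). The gripper opens to 85 mm and grips with 20 to 120 N. Pads are 22 mm wide; open, the fingers measure 114 mm over their backs; the gripper's body (76 mm by 85 mm) begins 54 mm behind the grasp point. The pads swing forward as they close: fully open they stand 13 mm farther back than shut.
Start: joints at [1.561, 0.255, 0.108, 0, -1.424, -0.285], TCP at [0.16, 0.526, 0.231] pointing down, gripper open.
Joint ranges: [-2.95, 2.95], [-1.21, 1.97], [-1.09, 1.5], [-2.87, 1.71], [-2.94, -0.07], [-3.05, 3.05]. Speed limits (rad/s): [2.57, 2.57, 3.14, 3.14, 3.14, 3.14].

## Interface

Orientations are given as a rotation vector (axis times angle).
In Python, from workcell import get_state, viewer, sign_off gives the robot as it stands.
- The arm moves only by the shell command python3 -m pendant 'ROWS'. ROWS is a JSON object of lists of equal length, an entry for each row: "translation": the shift along the tool's x, y, z in m, a list of three; "yaw": the turn about the tool's z in rad; "grip": the opening, from 0 (shut) to 1 (fully open). In form: {"translation": [[x, y, z], ...], "yaw": [yaw, ...], "grip": [grip, ...]}. A call has exactly 10 rows; each row is the pose to reach, as a shift and turn from the pose measured when the call began, along the tool's axes at that moment; what a row does not reach only later rows make up. A row lasts 1/8 s, in which the tool goes at most 62.5 mm and 10.7 degrees, less where a joint would pass 70% of its speed; a pose out of reach is approached as far as the arm can. A call with a gripper value outside its range is refused whole. The fingers move at their own pace and stop on an object; the grip force is fixed at half the most. Time passes only in rows, so rows that repeat a pose let the fingers close, or fill a call up. It gives the time, the measured TCP pose, the force and the opening at its end, in the units of the state.
- get_state(): the state, without advancing time (a new reading comes with each control period).
- viewer.read_camera(name): name is "scene" or "top" or "wrist"; returns (picture, depth): 384x512x3 uint8, blue, green, red; 384x512 float32, m along the optical axis (not along the pixel's ray), 0 where there is no reading.
- viewer.calibration(name): a dict with "intrinsics" (3x3 intrinsics, pixels), "R" (3x3) and "t" (3): a world point X has camera coordinates R X + t; the wrist camera has in their place "hand_eye" (4x4, takes a point from camera to tool coordinates, whose origin is the TCP and whose axes are the flange's). Camera axes: x right, y down, z forward; pixel columns grow to the right and rows downward; lengths in m; the calibration is good to about 2 mm. A picture is of the moment at which its call begins: read the wrist's pose just before it. calibration takes no time and is no camera call.
- sign_off(): hands the job in, once; it reports no verdict.
The state is a dict: "clock": time; "joint_pos": joint angles; "dq": joint speeds; "effort": joint torques, N m; "tool_pos": TCP position; "tcp_rot": TCP orientation; "contact_force": force on the tool from outside, world axes, zero at the start; "moment": the same for the moment, N m; "width": finger opening in m.
Only numpy, scipy, OpenCV 4.12 (cv2) and the standard library are available. Lean on these libraries where they do the work, as an engineer would, in place of code of your own. Each camera call takes 0.05 s, during which the arm holds its last target. There are 200 camera calls.

## Working session

There is one attempt and no reset: what is moved stays moved. The work goes in short steps, Python scripts to look and compute and a shell command to move; the robot and the scene stay as the last step left them, time stands still between calls to the robot, and variables do not carry over. Pictures are saved under pics/ and viewed, about 8 in all and at most 12, crops included, and the job is handed in when it is done.

```bash
mkdir -p pics
cat > h.py <<'E'
import numpy as np, cv2
from scipy.spatial.transform import Rotation as Ro
from workcell import get_state, viewer
def cam(name):
    s=get_state(); img,d=viewer.read_camera(name); c=viewer.calibration(name)
    K=np.array(c["intrinsics"])
    if "hand_eye" in c:
        T=np.eye(4);T[:3,:3]=Ro.from_rotvec(s["tcp_rot"]).as_matrix();T[:3,3]=s["tool_pos"]
        M=T@np.array(c["hand_eye"])
    else:
        M=np.eye(4);R=np.array(c["R"]);M[:3,:3]=R.T;M[:3,3]=-R.T@np.array(c["t"])
    return img,d,K,M
def cloud(d,K,M):
    v,u=np.mgrid[:d.shape[0],:d.shape[1]]
    p=np.stack([(u-K[0,2])/K[0,0]*d,(v-K[1,2])/K[1,1]*d,d],-1)
    P=p@M[:3,:3].T+M[:3,3]; P[d<=0]=np.nan
    return P
def ray(u,v,K,M,z):
    r=M[:3,:3]@np.array([(u-K[0,2])/K[0,0],(v-K[1,2])/K[1,1],1]); o=M[:3,3]
    return o+r*(z-o[2])/r[2]
E
python3 - <<'E'
from h import *
print(get_state())
for n in ("scene","top","wrist"):
    img,d,K,M=cam(n); np.savez(f"{n}0.npz",img=img,d=d,K=K,M=M); cv2.imwrite(f"pics/{n}0.png",img); print(n,M.round(3).tolist(),K[0,0],(d>0).mean())
a=cv2.imread("pics/scene0.png");b=cv2.imread("pics/top0.png")
E
```

```text
{'clock': 0.0, 'joint_pos': array([ 1.56060940e+00,  2.55755799e-01,  1.07001586e-01, -4.85147275e-04,
       -1.42386021e+00, -2.84568695e-01]), 'dq': array([-5.75783309e-04,  7.20571459e-04, -1.18308720e-04, -1.87183092e-03,
        2.48505377e-05, -3.66126487e-05]), 'effort': array([-1.96620764e-03, -3.86628485e+01,  2.37934721e+01,  5.36524460e+00,
       -6.20297855e-03, -1.47534081e-05]), 'tool_pos': array([0.15959099, 0.52583087, 0.23038837]), 'tcp_rot': array([ 3.10567343e+00, -4.61163655e-01, -3.55891169e-04]), 'contact_force': array([-0.09247401, -0.41326413, -0.06011266]), 'moment': array([ 0.05440368, -0.00345316, -0.00054824]), 'width': 0.0854585306696308}
scene [[-0.005, 0.564, -0.826, 1.703], [1.0, -0.002, -0.008, 0.01], [-0.006, -0.826, -0.564, 0.942], [0.0, 0.0, 0.0, 1.0]] 476.2016174746155 0.9960174560546875
top [[-0.028, -0.998, 0.061, 0.521], [-0.999, 0.03, 0.021, -0.017], [-0.022, -0.061, -0.998, 1.198], [0.0, 0.0, 0.0, 1.0]] 350.8202650321633 0.9960225423177084
wrist [[-0.29, -0.914, -0.284, 0.231], [-0.957, 0.278, 0.083, 0.504], [0.003, 0.296, -0.955, 0.373], [0.0, 0.0, 0.0, 1.0]] 321.38481518249864 0.9962514241536459
```

View pics/scene0.png

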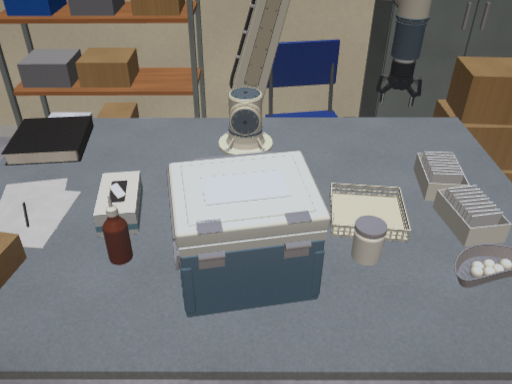

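View pics/top0.png

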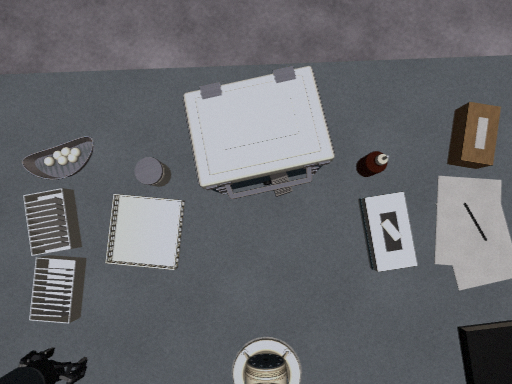

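The scene picture shows the box at about (245,230), the basket at (368,210), the jar at (368,240), the bottle at (118,240) and the carton at (120,200). The top picture shows the handle bar running from (228,193) to (312,175), the wedge butt at about (283,191) and the basket at (146,232).

Run:
```python
from h import *
f=np.load("top0.npz");P=cloud(f["d"],f["K"],f["M"]);img=f["img"]
hsv=cv2.cvtColor(img,cv2.COLOR_BGR2HSV)
# lid
m=((hsv[...,2]>170)&(hsv[...,1]<40)).astype(np.uint8)
cs,_=cv2.findContours(m,cv2.RETR_EXTERNAL,cv2.CHAIN_APPROX_NONE)
for c in cs:
    if cv2.contourArea(c)<800: continue
    k=np.zeros_like(m);cv2.drawContours(k,[c],-1,1,-1)
    p=P[(k>0)&np.isfinite(P[...,2])]
    r=cv2.minAreaRect(p[:,:2].astype(np.float32)*1000)
    print(cv2.boundingRect(c),p.min(0).round(3),p.max(0).round(3),"rect",np.round(r[0]),np.round(r[1]),round(r[2],1))
for v in range(172,202,2): print(v,[ (int(1000*P[v,u,0]),int(1000*P[v,u,1]),int(1000*P[v,u,2])) for u in (260,272,280,284,288)])
cv2.imwrite("pics/topcrop.png",cv2.resize(img[140:215,180:350],None,fx=4.5,fy=4.5,interpolation=cv2.INTER_CUBIC))
```

```text
(233, 340, 67, 44) [-0.031 -0.108  0.004] [0.109 0.11  0.034] rect [40.  0.] [217. 139.] 89.3
(112, 195, 69, 71) [ 0.36   0.268 -0.005] [0.601 0.515 0.049] rect [481. 390.] [226. 224.] 83.1
(365, 192, 52, 79) [ 0.339 -0.479  0.079] [ 0.581 -0.329  0.101] rect [ 459. -403.] [233. 125.] 7.4
(436, 176, 76, 114) [ 0.257 -0.828 -0.005] [ 0.636 -0.575  0.018] rect [ 439. -710.] [254. 373.] 84.2
(184, 66, 150, 120) [ 0.601 -0.19   0.281] [0.912 0.194 0.318] rect [757.   3.] [257. 348.] 10.5
172 [(630, -3, 312), (630, -33, 302), (631, -55, 283), (635, -67, 250), (645, -83, 168)]
174 [(625, -3, 309), (627, -34, 280), (630, -56, 252), (629, -67, 252), (646, -87, 106)]
176 [(622, -2, 284), (625, -34, 249), (624, -56, 252), (624, -66, 253), (646, -90, 48)]
178 [(630, 0, 165), (620, -34, 251), (619, -56, 250), (619, -66, 253), (644, -93, 0)]
180 [(630, 0, 107), (614, -34, 254), (613, -55, 252), (613, -66, 252), (613, -77, 250)]
182 [(629, 1, 43), (609, -34, 249), (608, -55, 252), (604, -64, 287), (604, -74, 293)]
184 [(627, 2, 0), (604, -33, 249), (599, -53, 291), (599, -64, 293), (598, -74, 293)]
186 [(620, 3, -6), (594, -32, 296), (594, -53, 291), (594, -64, 290), (594, -74, 287)]
188 [(590, -1, 291), (589, -32, 294), (589, -53, 288), (592, -65, 250), (591, -76, 251)]
190 [(585, -1, 293), (605, -37, -4), (586, -54, 252), (586, -65, 253), (586, -76, 251)]
192 [(580, -1, 289), (598, -37, 3), (581, -54, 252), (581, -65, 252), (582, -77, 232)]
194 [(592, 3, 3), (591, -37, 0), (576, -54, 249), (590, -78, 1), (589, -91, 0)]
196 [(586, 3, -1), (584, -37, -2), (584, -64, -6), (583, -77, 0), (583, -91, 0)]
198 [(579, 4, -2), (577, -36, 0), (577, -64, 0), (576, -77, -1), (576, -91, 0)]
200 [(572, 4, -4), (571, -36, 0), (570, -64, -6), (570, -77, -2), (569, -91, 1)]
```

```bash
python3 -m pendant '{"translation":[[0,0,-0.03],[0.0,0.03,-0.06],[0.05,0.07,-0.09],[0.09,0.11,-0.11],[0.13,0.15,-0.13],[0.17,0.2,-0.13],[0.2,0.24,-0.13],[0.24,0.28,-0.13],[0.28,0.32,-0.13],[0.31,0.35,-0.13]],"yaw":[0,0,0,0,0,0,0,0,0,0],"grip":[1,1,1,1,1,1,1,1,1,1]}'; python3 -c "
from h import *
print(get_state()['joint_pos'].round(3))"
```

```text
clock: 1.4
tool_pos: [0.3549, 0.0991, 0.3612]
tcp_rot: [3.106, -0.463, 0.0]
contact_force: [0.3, 2.0, -0.6]
width: 0.0854
[ 7.060e-01 -1.190e-01  2.600e-02  1.000e-03 -1.717e+00  5.700e-01]
```

```bash
python3 -m pendant '{"translation":[[0.03,0.015,0],[0.06,0.03,0],[0.09,0.045,0],[0.12,0.06,0],[0.15,0.075,0],[0.18,0.09,0],[0.2,0.1,0],[0.214,0.104,0],[0.214,0.104,0],[0.214,0.104,0]],"yaw":[0.18,0.36,0.54,0.72,0.9,1.08,1.26,1.44,1.62,1.8],"grip":[1,1,1,1,1,1,1,1,1,1]}'; python3 -m pendant '{"translation":[[0,0,0],[0,0,0],[0,0,0],[0,0,0],[0,0,0],[0,0,0],[0,0,0],[0,0,0],[0,0,0],[0,0,0]],"yaw":[0.17,0.34,0.51,0.68,0.85,0.86,0.86,0.86,0.86,0.86],"grip":[1,1,1,1,1,1,1,1,1,1]}'
python3 - <<'E'
from h import *
print(get_state()['joint_pos'].round(3))
img,d,K,M=cam("wrist"); np.savez("w1.npz",img=img,d=d,K=K,M=M); cv2.imwrite("pics/w1.png",img)
E
```

```text
clock: 2.65
tool_pos: [0.5294, -0.0629, 0.3608]
tcp_rot: [1.56, -2.725, 0.001]
contact_force: [-0.8, 0.4, -0.7]
width: 0.0854
clock: 3.9
tool_pos: [0.5294, -0.0628, 0.3607]
tcp_rot: [0.282, -3.127, 0.001]
contact_force: [0.7, -0.9, 0.5]
width: 0.0857
[ 1.760e-01  2.240e-01  3.910e-01  1.000e-03 -1.740e+00 -1.567e+00]
```

View pics/w1.png

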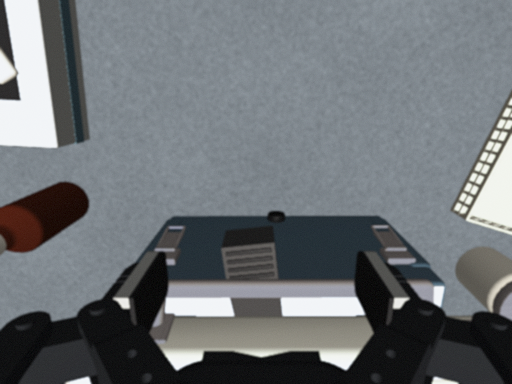

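The wrist view shows the ribbed heel at about (250,258). The bar crosses at row ~289, and the ramp shows between bar and lid at (255,307). I'll measure the heel, the bar and the rim from the depth cloud, and cross-check heel height by triangulating against the top view.

```bash
cat > meas.py <<'E'
from h import *
import sys
f=np.load(sys.argv[1]);P=cloud(f["d"],f["K"],f["M"])
def sel(z0,z1,x0,x1,y0,y1):
    return (P[...,2]>z0)&(P[...,2]<z1)&(P[...,0]>x0)&(P[...,0]<x1)&(P[...,1]>y0)&(P[...,1]<y1)
m=sel(.243,.262,.45,.60,-.12,0)
p=P[m]; r=cv2.minAreaRect(p[:,:2].astype(np.float32)*1000)
print("heel top",p[:,2].mean().round(4),np.median(p[:,2]).round(4),r, cv2.boxPoints(r).round(1).tolist())
b=P[sel(.28,.30,.5,.66,-.15,.09)]
l=cv2.fitLine((b[:,:2]*1000).astype(np.float32),cv2.DIST_HUBER,0,.01,.01).ravel()
print("bar",l,np.degrees(np.arctan2(l[1],l[0])),"ztop",np.percentile(b[:,2],[50,95]), "n",len(b), b.min(0),b.max(0))
E
python3 meas.py w1.npz; python3 meas.py top0.npz
python3 - <<'E'
from h import *
f=np.load("w1.npz");g=np.load("top0.npz");P=cloud(f["d"],f["K"],f["M"])
img=f["img"]; 
m=((P[...,2]>.243)&(P[...,2]<.262)&(P[...,0]<.60)&(P[...,0]>.5)&(abs(P[...,1]+.06)<.05)).astype(np.uint8)
v,u=np.nonzero(m);print(u.min(),u.max(),v.min(),v.max())
for vv in range(225,322,4): print(vv,[tuple((1000*P[vv,uu]).round(0)) for uu in (240,255,268,330)])
cv2.imwrite("pics/w1c.png",cv2.resize(img[205:325,150:450],None,fx=2.6,fy=2.6,interpolation=cv2.INTER_CUBIC))
E
```

```text
heel top 0.2525 0.253 ((591.5245971679688, -63.152381896972656), (29.986835479736328, 46.18803405761719), 16.31754493713379) [[570.5999755859375, -45.20000076293945], [583.5999755859375, -89.5], [612.4000244140625, -81.0999984741211], [599.4000244140625, -36.79999923706055]]
bar [ 3.3923429e-01 -9.4070190e-01  6.1880585e+02 -5.7040012e+01] -70.16977 ztop [0.29187069 0.29826796] n 8288 [ 0.56489573 -0.13159035  0.28000901] [0.64529116 0.08100687 0.29999031]
heel top 0.2528 0.2526 ((586.0936889648438, -62.62017822265625), (16.223318099975586, 45.326637268066406), 16.71505355834961) [[571.7999877929688, -43.20000076293945], [584.7999877929688, -86.69999694824219], [600.4000244140625, -82.0], [587.2999877929688, -38.599998474121094]]
bar [ 1.8954170e-01 -9.8187268e-01  5.9505786e+02 -2.6915359e+01] -79.07396 ztop [0.29170663 0.29618822] n 709 [ 0.56710312 -0.14985841  0.28002099] [0.65084875 0.08964197 0.29990104]
221 276 238 273
225 [(np.float64(643.0), np.float64(-75.0), np.float64(57.0)), (np.float64(639.0), np.float64(-53.0), np.float64(56.0)), (np.float64(635.0), np.float64(-34.0), 
[... 5131 characters left out ...]
3.0), np.float64(-61.0), np.float64(244.0)), (np.float64(651.0), np.float64(-47.0), np.float64(244.0)), (np.float64(649.0), np.float64(-35.0), np.float64(243.0)), (np.float64(658.0), np.float64(34.0), np.float64(216.0))]
317 [(np.float64(633.0), np.float64(-63.0), np.float64(275.0)), (np.float64(631.0), np.float64(-50.0), np.float64(275.0)), (np.float64(629.0), np.float64(-39.0), np.float64(275.0)), (np.float64(619.0), np.float64(12.0), np.float64(276.0))]
321 [(np.float64(632.0), np.float64(-62.0), np.float64(281.0)), (np.float64(631.0), np.float64(-50.0), np.float64(281.0)), (np.float64(628.0), np.float64(-40.0), np.float64(281.0)), (np.float64(619.0), np.float64(10.0), np.float64(282.0))]
```

```bash
python3 -m pendant '{"translation":[[-0.008,-0.003,0],[-0.016,-0.006,0],[-0.024,-0.009,0],[-0.032,-0.011,0],[-0.0383,-0.0134,0.01],[-0.0383,-0.0134,0.02],[-0.0383,-0.0134,0.035],[-0.0383,-0.0134,0.045],[-0.0383,-0.0134,0.05],[-0.0383,-0.0134,0.05]],"yaw":[-0.05,-0.106,-0.106,-0.106,-0.106,-0.106,-0.106,-0.106,-0.106,-0.106],"grip":[1,0.75,0.75,0.75,0.75,0.75,0.75,0.75,0.75,0.75]}'
python3 - <<'E'
from h import *
img,d,K,M=cam("wrist"); np.savez("w2.npz",img=img,d=d,K=K,M=M)
s=get_state(); P=cloud(d,K,M); R=Ro.from_rotvec(s["tcp_rot"]).as_matrix(); Q=(P-s["tool_pos"])@R
m=(P[...,2]>.243)&(P[...,2]<.262)&(P[...,0]<.60)&(P[...,0]>.5)&(abs(P[...,1]+.06)<.06)
q=Q[m]*1000; print("heel in tool mm",np.percentile(q,[1,50,99],axis=0).round(1),cv2.minAreaRect(q[:,:2].astype(np.float32)))
m=(P[...,2]>.282)&(P[...,2]<.297)&(P[...,0]<.62)&(P[...,0]>.57)&(abs(P[...,1]+.06)<.06)
q=Q[m]*1000
for y0 in (-40,-20,0,20,40):
    k=abs(q[:,1]-y0)<4
    if k.sum()>5: print("bar",y0,k.sum(),np.percentile(q[k],[2,98],axis=0).round(1).tolist())
# fingers: points near the tool
m=(np.abs(Q[...,0])<.03)&(np.abs(Q[...,1])<.08)&(Q[...,2]<.02)&(Q[...,2]>-.1)
q=Q[m]*1000
for z0 in range(-90,20,10):
    k=abs(q[:,2]-z0)<5
    for sgn in (-1,1):
        kk=k&(q[:,1]*sgn>0)
        if kk.sum()>5: print("fing",z0,sgn,kk.sum(),np.percentile(q[kk],[2,98],axis=0).round(1)[:,:2].tolist())
cv2.imwrite("pics/w2.png",img)
E
```

```text
clock: 5.2
tool_pos: [0.5692, -0.0693, 0.3106]
tcp_rot: [0.447, -3.108, 0.002]
contact_force: [-0.0, 0.0, 0.0]
width: 0.0638
heel in tool mm [[-36.3 -22.6  55.6]
 [-18.1   2.3  57.9]
 [ -8.3  22.5  67.4]] ((-23.05374526977539, -0.11928558349609375), (46.09394073486328, 30.106672286987305), 89.85969543457031)
bar -40 129 [[-29.3, -39.3, 16.5], [-17.5, -36.0, 25.3]]
bar -20 342 [[-31.3, -23.8, 16.4], [-19.5, -16.3, 25.8]]
bar 0 345 [[-33.1, -3.9, 16.2], [-21.5, 3.6, 25.5]]
bar 20 339 [[-35.3, 16.1, 16.4], [-23.5, 23.7, 26.0]]
bar 40 123 [[-37.6, 36.1, 16.4], [-25.3, 40.4, 25.8]]
fing -90 -1 840 [[16.8, -27.8], [19.2, -13.9]]
fing -90 1 832 [[16.9, 12.9], [19.2, 26.9]]
fing -80 -1 5190 [[8.0, -63.8], [18.5, -1.1]]
fing -80 1 4779 [[8.0, 0.9], [18.5, 60.6]]
fing -70 -1 3021 [[-6.7, -65.1], [18.3, -4.3]]
fing -70 1 3004 [[-6.5, 3.8], [18.4, 64.0]]
fing -60 -1 4861 [[-8.6, -63.8], [14.1, -32.0]]
fing -60 1 4869 [[-8.7, 30.9], [14.2, 62.7]]
fing -50 -1 1125 [[7.0, -61.6], [14.6, -33.1]]
fing -50 1 1145 [[7.2, 32.0], [14.5, 60.2]]
fing -40 -1 810 [[-7.6, -43.8], [12.4, -32.3]]
fing -40 1 806 [[-8.1, 31.2], [12.3, 43.0]]
fing -30 -1 715 [[-9.1, -45.7], [12.3, -32.3]]
fing -30 1 718 [[-9.2, 31.2], [12.4, 44.6]]
fing -20 -1 572 [[-9.1, -45.8], [12.3, -32.4]]
fing -20 1 571 [[-9.2, 31.2], [12.2, 44.5]]
fing -10 -1 316 [[-9.6, -44.2], [12.1, -32.4]]
fing -10 1 314 [[-9.2, 31.2], [12.1, 42.8]]
```

View pics/w2.png

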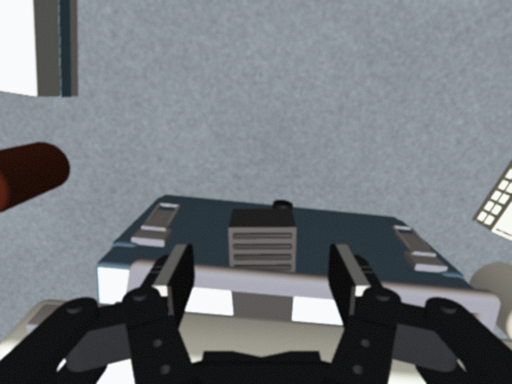

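The heel is square to the jaws: butt at tool x −8, centred in y within 0.1 mm, top at z 0.253. The bar front is at −17 to −25 mm. I'll descend in front of the bar and edge in 3 mm.

```bash
python3 -m pendant '{"translation":[[0,0,0.012],[0,0,0.026],[0,0,0.04],[0,0,0.054],[0,0,0.066],[0,0,0.075],[0,0,0.0825],[0,0,0.0825],[-0.002,0,0.0825],[-0.003,0,0.0825]],"yaw":[0,0,0,0,0,0,0,0,0,0],"grip":[0.75,0.75,0.75,0.75,0.75,0.75,0.75,0.75,0.75,0.75]}'
python3 - <<'E'
from h import *
img,d,K,M=cam("wrist"); np.savez("w3.npz",img=img,d=d,K=K,M=M)
s=get_state(); print(s["contact_force"],s["tool_pos"]); cv2.imwrite("pics/w3.png",img)
E
```

```text
clock: 6.5
tool_pos: [0.5722, -0.0687, 0.229]
tcp_rot: [0.447, -3.109, 0.002]
contact_force: [-3.7, -0.5, 1.7]
width: 0.064
[-2.07712138 -0.01946313  1.62816959] [ 0.57212243 -0.06873228  0.22888026]
```

View pics/w3.png

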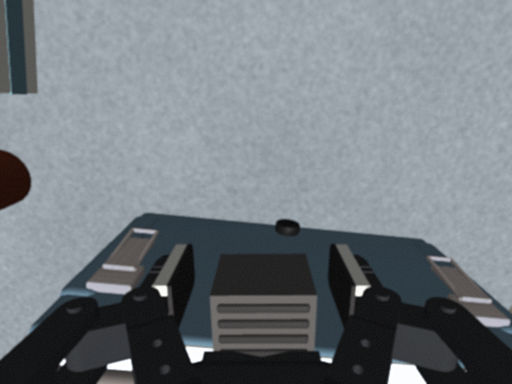

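The jaws stand either side of the butt (213–316, row 290) and the contact force is small. Next I'll close and make a first short tug.

```bash
python3 -m pendant '{"translation":[[-0.003,0,0],[-0.0015,0,0],[0,0,0],[0,0,0],[0,0,0],[0.001,0,0],[0.003,0,0],[0.006,0,0],[0.009,0,0],[0.009,0,0]],"yaw":[0,0,0,0,0,0,0,0,0,0],"grip":[0.55,0.4,0.3,0.3,0.3,0.3,0.3,0.3,0.3,0.3]}'
python3 - <<'E'
from h import *
img,d,K,M=cam("wrist"); np.savez("w4.npz",img=img,d=d,K=K,M=M)
s=get_state(); print(s["contact_force"],s["tool_pos"],s["width"]); cv2.imwrite("pics/w4.png",img)
img,d,K,M=cam("top");np.savez("t4.npz",img=img,d=d,K=K,M=M); P=cloud(d,K,M)
def at(g,x,y):
    k=np.nanargmin(np.hypot(g[...,0]-x,g[...,1]-y)); return g.reshape(-1,3)[k]
P0=cloud(*[np.load("top0.npz")[k] for k in ("d","K","M")])
for n,g in (("before",P0),("now",P)):
    m=(abs(g[...,0]-.66)<.015)&(abs(g[...,1]-.02)<.06); print(n,"lid front z",np.nanmedian(g[...,2][m]))
E
```

```text
clock: 7.8
tool_pos: [0.5661, -0.0701, 0.2293]
tcp_rot: [-0.448, 3.104, -0.001]
contact_force: [9.4, 3.2, -2.3]
width: 0.0442
[ 8.41578399  2.53883255 -2.5683408 ] [ 0.56613712 -0.07007166  0.22931693] 0.04372669609632975
before lid front z 0.3125580958116093
now lid front z 0.310347631977402
```

```bash
cat > chk.py <<'E'
from h import *
import sys
img,d,K,M=cam("wrist"); s=get_state(); P=cloud(d,K,M); R=Ro.from_rotvec(s["tcp_rot"]).as_matrix(); Q=(P-s["tool_pos"])@R
cv2.imwrite(f"pics/{sys.argv[1]}.png",img)
print("t",s["clock"],"tool",s["tool_pos"].round(4),"w",s["width"].round(4),"F",s["contact_force"].round(1))
for v0,v1 in ((.232,.246),):
    m=(P[...,2]>v0)&(P[...,2]<v1)&(abs(Q[...,1])<.02)&(abs(Q[...,0])<.06)
    q=Q[m]*1000
    if m.sum()>20: print("butt face tool x",np.percentile(q[:,0],[5,50,95]).round(1), "slope",np.polyfit(q[:,1],q[:,0],1).round(3))
m=(P[...,2]>.246)&(P[...,2]<.262)&(abs(Q[...,1])<.018)&(abs(Q[...,0])<.08)
if m.sum()>20: print("heel top z",np.median(P[...,2][m]).round(4),"x",np.percentile(Q[...,0][m]*1000,[2,98]).round(1))
img,d,K,M=cam("top"); g=cloud(d,K,M)
m=(abs(g[...,0]-.66)<.015)&(abs(g[...,1]-.02)<.06); print("lid front z",np.nanmedian(g[...,2][m]).round(4))
E
python3 chk.py w5
```

```text
Traceback (most recent call last):
  File "chk.py", line 5, in <module>
    print("t",s["clock"],"tool",s["tool_pos"].round(4),"w",s["width"].round(4),"F",s["contact_force"].round(1))
                                                           ^^^^^^^^^^^^^^^^
AttributeError: 'float' object has no attribute 'round'
```

```bash
sed -i 's/s\["width"\].round(4)/round(s["width"],4)/' chk.py; python3 chk.py w5
```

```text
t 8.0 tool [ 0.5661 -0.0701  0.2293] w 0.0443 F [ 8.9  3.  -1.6]
butt face tool x [-4.5 -3.9 -3.2] slope [ 0.019 -3.886]
heel top z 0.2532 x [-34.7  -3.4]
lid front z 0.3103
```

View pics/w5.png

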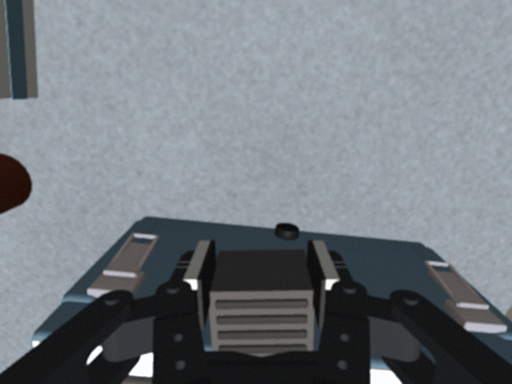

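The grip holds square. The butt is at tool x −3.9 with no slip, and the lid has dropped 2.2 mm for 6.3 mm of tug. More small tugs next, then I'll re-grip deeper.

```bash
python3 -m pendant '{"translation":[[0.003,0,0],[0.005,0,0],[0.007,0,0],[0.009,0,0],[0.009,0,0],[0.011,0,0],[0.013,0,0],[0.015,0,0],[0.015,0,0],[0.015,0,0]],"yaw":[0,0,0,0,0,0,0,0,0,0],"grip":[0.3,0.3,0.3,0.3,0.3,0.3,0.3,0.3,0.3,0.3]}'; python3 chk.py w6
```

```text
clock: 9.3
tool_pos: [0.5543, -0.073, 0.2293]
tcp_rot: [-0.449, 3.099, 0.001]
contact_force: [9.0, 2.3, -3.3]
width: 0.0443
t 9.35 tool [ 0.5543 -0.073   0.2293] w 0.0444 F [ 8.1  2.  -3.2]
butt face tool x [-4.6 -3.9 -3.2] slope [ 0.021 -3.866]
heel top z 0.2532 x [-34.8  -3.5]
lid front z 0.3068
```

```bash
python3 -m pendant '{"translation":[[0,0,0],[0,0,0],[0,0,0],[-0.004,0,0],[-0.008,0,0],[-0.011,0,0],[-0.014,0,0],[-0.014,0,0],[-0.014,0,0],[-0.014,0,0]],"yaw":[0,0,0,0,0,0,0,0,0,0],"grip":[0.55,0.64,0.64,0.64,0.64,0.64,0.64,0.6,0.45,0.3]}'; python3 chk.py w7
```

```text
clock: 10.65
tool_pos: [0.5676, -0.0688, 0.2296]
tcp_rot: [-0.45, 3.099, 0.002]
contact_force: [-0.2, 1.0, 1.4]
width: 0.0448
t 10.7 tool [ 0.5676 -0.0688  0.2296] w 0.0451 F [-0.5  0.9  0.8]
butt face tool x [ 9.6 10.2 10.8] slope [ 0.018 10.231]
heel top z 0.253 x [-36.7  10.4]
lid front z 0.3069
```

```bash
python3 -m pendant '{"translation":[[0.003,0,0],[0.006,0,0],[0.009,0,0],[0.01,0,0],[0.013,0,0],[0.016,0,0],[0.018,0,0],[0.021,0,0],[0.024,0,0],[0.024,0,0]],"yaw":[0,0,0,0,0,0,0,0,0,0],"grip":[0.3,0.3,0.3,0.3,0.3,0.3,0.3,0.3,0.3,0.3]}'; python3 chk.py w8
```

```text
clock: 12.0
tool_pos: [0.5469, -0.0748, 0.2295]
tcp_rot: [-0.449, 3.093, 0.002]
contact_force: [6.8, 1.3, -3.1]
width: 0.0448
t 12.05 tool [ 0.5469 -0.0749  0.2295] w 0.0448 F [ 6.9  2.5 -2.1]
butt face tool x [ 9.6 10.2 10.8] slope [ 0.018 10.211]
heel top z 0.2529 x [-36.9  10.4]
lid front z 0.3011
```

```bash
python3 -m pendant '{"translation":[[0.003,0,0],[0.006,0,0],[0.009,0,0],[0.01,0,0],[0.013,0,0],[0.016,0,0],[0.018,0,0],[0.021,0,0],[0.023,0,0],[0.023,0,0]],"yaw":[0,0,0,0,0,0,0,0,0,0],"grip":[0.3,0.3,0.3,0.3,0.3,0.3,0.3,0.3,0.3,0.3]}'; python3 chk.py w9
```

```text
clock: 13.35
tool_pos: [0.5271, -0.0806, 0.2293]
tcp_rot: [-0.449, 3.088, 0.003]
contact_force: [8.1, 2.0, -3.0]
width: 0.0447
t 13.4 tool [ 0.5271 -0.0806  0.2293] w 0.045 F [ 7.6  2.4 -3. ]
butt face tool x [ 9.7 10.2 10.8] slope [ 0.017 10.244]
heel top z 0.2527 x [-37.1  10.4]
lid front z 0.2952
```

```bash
python3 -m pendant '{"translation":[[0.002,0,0],[0.004,0,0],[0.006,0,0],[0.008,0,0],[0.009,0,0],[0.01,0,0],[0.012,0,0],[0.013,0,0],[0.014,0,0],[0.014,0,0]],"yaw":[0,0,0,0,0,0,0,0,0,0],"grip":[0.3,0.3,0.3,0.3,0.3,0.3,0.3,0.3,0.3,0.3]}'; python3 chk.py w10
```

```text
clock: 14.7
tool_pos: [0.516, -0.0838, 0.2289]
tcp_rot: [-0.448, 3.084, 0.004]
contact_force: [8.5, 2.2, -3.1]
width: 0.0446
t 14.75 tool [ 0.516  -0.0838  0.2289] w 0.0448 F [ 8.2  1.5 -3.4]
butt face tool x [ 9.7 10.2 10.9] slope [ 0.016 10.254]
heel top z 0.2523 x [-37.2  10.3]
lid front z 0.2923
```

```bash
python3 -m pendant '{"translation":[[0.002,0,0],[0.004,0,0],[0.005,0,0],[0.006,0,0],[0.007,0,0],[0.008,0,0],[0.009,0,0],[0.01,0,0],[0.012,0,0],[0.012,0,0]],"yaw":[0,0,0,0,0,0,0,0,0,0],"grip":[0.3,0.3,0.3,0.3,0.3,0.3,0.3,0.3,0.3,0.3]}'; python3 chk.py w11
```

```text
clock: 16.05
tool_pos: [0.504, -0.0874, 0.2284]
tcp_rot: [-0.448, 3.084, 0.004]
contact_force: [0.0, 0.1, -1.9]
width: 0.0447
t 16.1 tool [ 0.5042 -0.0874  0.2285] w 0.0447 F [ 1.3  0.  -2. ]
butt face tool x [ 9.9 10.5 11. ] slope [ 0.017 10.455]
heel top z 0.252 x [-36.8  10.5]
lid front z 0.288
```

The wedge is free: the force has fallen to its 2 N weight and the lid front is at z 0.288, which is shut. Next I'll draw it straight back until the tip clears the bar, before any lift.

```bash
python3 -m pendant '{"translation":[[0.006,0,0],[0.014,0,0],[0.023,0,0],[0.033,0,0],[0.043,0,0],[0.053,0,0],[0.063,0,0],[0.073,0,0],[0.082,0,0],[0.086,0,0]],"yaw":[0,0,0,0,0,0,0,0,0,0],"grip":[0.3,0.3,0.3,0.3,0.3,0.3,0.3,0.3,0.3,0.3]}'
python3 chk.py w12
cat > go.py <<'E'
from h import *
import sys
s=get_state(); R=Ro.from_rotvec(s["tcp_rot"]).as_matrix(); print(R.round(4).tolist(), "heading fwd deg",np.degrees(np.arctan2(-R[1,0],-R[0,0])))
T=np.array([float(a) for a in sys.argv[1:4]]); print("delta tool",(R.T@(T-s["tool_pos"])).round(4))
E
python3 go.py 0.4115 0.398 0.24
python3 - <<'E'
from h import *
# lid shut / basket in two views
for n in("top","scene"):
    img,d,K,M=cam(n); g=cloud(d,K,M)
    lidp=g[(abs(g[...,0]-.75)<.09)&(abs(g[...,1])<.1)&(g[...,2]>.27)]
    A=np.c_[lidp[:,:2],np.ones(len(lidp))]; c=np.linalg.lstsq(A,lidp[:,2],rcond=None)[0]; print(n,"lid slope",c[:2].round(4))
    b=g[(abs(g[...,0]-.48)<.14)&(abs(g[...,1]-.39)<.14)]
    w=b[(b[:,2]>.036)&(b[:,2]<.055)]; r=cv2.minAreaRect(w[:,:2].astype(np.float32)*1000)
    print(n,"basket rim",r,"z",np.percentile(w[:,2],[50,90]).round(4))
    f=b[(abs(b[:,0]-.48)<.05)&(abs(b[:,1]-.39)<.05)]; print("floor z",np.percentile(f[:,2],[10,50,90]).round(4))
E
```

```text
clock: 17.4
tool_pos: [0.4214, -0.112, 0.2264]
tcp_rot: [-0.448, 3.084, 0.004]
contact_force: [-0.1, 0.0, -1.0]
width: 0.0448
t 17.45 tool [ 0.4212 -0.112   0.2265] w 0.0446 F [-0.3 -1.6 -1.9]
butt face tool x [ 9.5 10.1 10.7] slope [ 0.017 10.091]
heel top z 0.25 x [-37.1  10.1]
lid front z 0.2882
[[-0.9583, -0.2845, 0.0249], [-0.2845, 0.9587, 0.0063], [-0.0257, -0.001, -0.9997]] heading fwd deg 16.531922756994273
delta tool [-0.1357  0.4917 -0.0105]
top lid slope [-0.0001 -0.0003]
top basket rim ((478.862548828125, 392.2675476074219), (230.95986938476562, 230.396484375), 82.87393188476562) z [0.043  0.0462]
floor z [-0.0003  0.0029  0.0054]
scene lid slope [-0.001 -0.001]
scene basket rim ((479.8180236816406, 392.18115234375), (230.84719848632812, 242.40054321289062), 82.27589416503906) z [0.0419 0.0455]
floor z [0.0006 0.0032 0.0063]
```

Both views agree on the lid (level, shut) and on the basket: centre (0.479, 0.392), yaw about −7°, floor about 3 mm. I'll raise the wedge clear of the bar and lid, then swing across.

```bash
python3 -m pendant '{"translation":[[0.006,0,-0.012],[0.014,0,-0.028],[0.022,0,-0.044],[0.027,0.01,-0.056],[0.027,0.03,-0.06],[0.02,0.055,-0.06],[0.01,0.085,-0.06],[0,0.115,-0.06],[-0.01,0.145,-0.06],[-0.02,0.17,-0.06]],"yaw":[0,0,0,0.04,0.09,0.15,0.22,0.29,0.36,0.41],"grip":[0.3,0.3,0.3,0.3,0.3,0.3,0.3,0.3,0.3,0.3]}'
python3 go.py 0.4095 0.4007 0.20
```

```text
clock: 18.85
tool_pos: [0.3913, 0.0576, 0.2877]
tcp_rot: [0.191, 3.11, 0.013]
contact_force: [0.6, 0.1, -2.4]
width: 0.045
[[-0.9922, 0.1222, 0.026], [0.1224, 0.9925, 0.007], [-0.025, 0.0101, -0.9996]] heading fwd deg -7.031209725522182
delta tool [0.0261 0.3419 0.0906]
```

```bash
python3 -m pendant '{"translation":[[0.003,0.03,0],[0.006,0.07,0],[0.01,0.115,0.005],[0.014,0.16,0.015],[0.018,0.205,0.03],[0.021,0.25,0.045],[0.023,0.29,0.06],[0.025,0.32,0.075],[0.026,0.337,0.086],[0.026,0.342,0.0905]],"yaw":[0,0,0,0,0,0,0,0,0,0],"grip":[0.3,0.3,0.3,0.3,0.3,0.3,0.3,0.3,0.3,0.3]}'
python3 go.py 0.4095 0.4007 0.06
python3 - <<'E'
from h import *
img,d,K,M=cam("wrist"); s=get_state(); P=cloud(d,K,M); R=Ro.from_rotvec(s["tcp_rot"]).as_matrix(); Q=(P-s["tool_pos"])@R
cv2.imwrite("pics/w13.png",img)
m=(P[...,2]>.20)&(P[...,2]<.24)&(abs(Q[...,1])<.018)&(Q[...,0]<.0095)&(Q[...,0]>-.07)
p=P[m]; fw=-R[:,0]
t=-Q[...,0][m]*1000; z=p[:,2]*1000
for a in range(-10,70,8):
    k=abs(t-a)<4
    if k.sum()>4: print(a,k.sum(),z[k].mean().round(1))
h=t<33
print("heel slope dz/dx",np.polyfit(t[h],z[h],1))
w=P[(P[...,2]>.036)&(P[...,2]<.055)&(abs(P[...,0]-.48)<.15)&(abs(P[...,1]-.39)<.15)]
r=cv2.minAreaRect(w[:,:2].astype(np.float32)*1000); print("basket wrist",r,len(w))
E
```

```text
clock: 20.1
tool_pos: [0.4095, 0.401, 0.1995]
tcp_rot: [0.19, 3.111, 0.012]
contact_force: [0.2, 0.1, -1.7]
width: 0.045
[[-0.9922, 0.1217, 0.0255], [0.1219, 0.9925, 0.006], [-0.0245, 0.009, -0.9997]] heading fwd deg -7.0047089374014755
delta tool [ 0.0034 -0.0016  0.1395]
-10 822 221.1
-2 1406 223.2
6 1334 223.3
14 1265 223.4
22 1219 223.5
30 1055 223.6
38 497 222.4
heel slope dz/dx [3.88035867e-02 2.22749039e+02]
basket wrist ((478.59698486328125, 390.0987548828125), (230.50579833984375, 231.14060974121094), 83.16814422607422) 3680
```

View pics/w13.png

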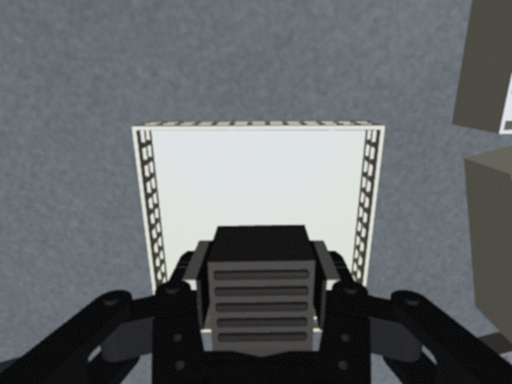

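The wrist view shows the basket outline at (135–385, 125–) with the wedge centred over it (heel 205–320), square to the walls. Now I'll lower it gently.

```bash
python3 -m pendant '{"translation":[[0,0,0.015],[0.001,0,0.035],[0.001,-0.001,0.058],[0.002,-0.001,0.082],[0.003,-0.001,0.105],[0.003,-0.002,0.127],[0.004,-0.002,0.147],[0.004,-0.002,0.162],[0.004,-0.002,0.17],[0.004,-0.002,0.173]],"yaw":[0,0,0,0,0,0,0,0,0,0],"grip":[0.3,0.3,0.3,0.3,0.3,0.3,0.3,0.3,0.3,0.3]}'
python3 -m pendant '{"translation":[[0,0,0],[0,0,0.001],[0,0,0.002],[0,0,0.003],[0,0,0.004],[0,0,0.005],[0,0,0.006],[0,0,0.006],[0,0,0.006],[0,0,0.006]],"yaw":[0,0,0,0,0,0,0,0,0,0],"grip":[0.3,0.3,0.3,0.3,0.3,0.3,0.3,0.3,0.3,0.3]}'
python3 go.py 0.4095 0.4007 0.018
```

```text
clock: 21.4
tool_pos: [0.4099, 0.4004, 0.0262]
tcp_rot: [0.191, 3.111, 0.012]
contact_force: [-0.1, 0.4, -1.9]
width: 0.0449
clock: 22.65
tool_pos: [0.4101, 0.4005, 0.0203]
tcp_rot: [0.191, 3.11, 0.012]
contact_force: [-0.1, 0.1, -2.0]
width: 0.0449
[[-0.9922, 0.122, 0.0257], [0.1222, 0.9925, 0.0061], [-0.0247, 0.0092, -0.9997]] heading fwd deg -7.023465753096959
delta tool [0.0007 0.0001 0.0022]
```

```bash
python3 -m pendant '{"translation":[[0,0,0.0005],[0,0,0.001],[0,0,0.0015],[0,0,0.002],[0,0,0.0022],[0,0,0.0025],[0,0,0.0025],[0,0,0.0025],[0,0,0.0025],[0,0,0.0025]],"yaw":[0,0,0,0,0,0,0,0,0,0],"grip":[0.3,0.3,0.3,0.3,0.3,0.3,0.3,0.3,0.3,0.3]}'
```

```text
clock: 23.9
tool_pos: [0.4102, 0.4005, 0.0191]
tcp_rot: [0.19, 3.11, 0.013]
contact_force: [-3.1, -2.0, 9.5]
width: 0.0448
```

Contact is felt at +9.5 N, so I'll open gently here.

```bash
python3 -m pendant '{"translation":[[0,0,0],[0,0,0],[0,0,0],[0,0,0],[0,0,0],[0,0,0],[0,0,0],[0,0,0],[0,0,0],[0,0,0]],"yaw":[0,0,0,0,0,0,0,0,0,0],"grip":[0.45,0.5,0.52,0.54,0.56,0.58,0.62,0.66,0.7,0.7]}'
python3 -m pendant '{"translation":[[0,0,-0.005],[0,0,-0.015],[0,0,-0.03],[0,0,-0.05],[0,0,-0.075],[0,0,-0.1],[0,0,-0.13],[0,0,-0.16],[0,0,-0.18],[0,0,-0.19]],"yaw":[0,0,0,0,0,0,0,0,0,0],"grip":[0.7,0.7,0.7,0.7,0.7,0.7,0.7,0.7,0.7,0.7]}'
cat > fin.py <<'E'
from h import *
s=get_state(); R=Ro.from_rotvec(s["tcp_rot"]).as_matrix()
for n in("top","scene","wrist"):
    img,d,K,M=cam(n); g=cloud(d,K,M); cv2.imwrite(f"pics/f_{n}.png",img)
    if n!="wrist":
        l=g[(abs(g[...,0]-.75)<.09)&(abs(g[...,1])<.1)&(g[...,2]>.27)]
        print(n,"lid slope",np.linalg.lstsq(np.c_[l[:,:2],np.ones(len(l))],l[:,2],rcond=None)[0].round(4))
    near=(abs(g[...,0]-.48)<.14)&(abs(g[...,1]-.39)<.14)&(g[...,2]<.06)
    w=g[near&(g[...,2]>.036)&((abs(g[...,0]-.48)>.1)|(abs(g[...,1]-.39)>.1))]
    if len(w)>50: print(n,"basket",cv2.minAreaRect(w[:,:2].astype(np.float32)*1000))
    dark=(img.max(-1)<130)&(abs(g[...,0]-.48)<.098)&(abs(g[...,1]-.39)<.09)&(g[...,2]<.06)
    p=g[dark]
    if len(p)>50:
        r=cv2.minAreaRect(p[:,:2].astype(np.float32)*1000); print(n,"wedge",r,len(p))
        t=(p[:,:2]-[.479,.3915])@[np.cos(-.123),np.sin(-.123)]*1000
        print([(a,round(float(np.median(p[abs(t-a)<5,2])*1000),1)) for a in range(-75,80,15) if (abs(t-a)<5).sum()>4])
E
python3 fin.py
```

```text
clock: 25.15
tool_pos: [0.4102, 0.4005, 0.019]
tcp_rot: [0.19, 3.11, 0.012]
contact_force: [-0.9, -0.5, -0.0]
width: 0.0598
clock: 26.4
tool_pos: [0.4055, 0.3996, 0.2113]
tcp_rot: [0.19, 3.108, 0.017]
contact_force: [1.0, -0.3, -0.1]
width: 0.0594
top lid slope [ 0.0003 -0.0003  0.2888]
top basket ((479.26580810546875, 392.1116943359375), (232.22796630859375, 230.21731567382812), 82.6318130493164)
top wedge ((467.69744873046875, 394.8780212402344), (61.59006881713867, 184.8059539794922), 77.3478012084961) 764
[(-75, 39.9), (-60, 41.0), (-45, 41.2), (-30, 40.1), (-15, 33.8), (0, 30.9), (15, 25.9), (30, 21.2), (45, 17.9), (60, 12.8), (75, 8.5)]
scene lid slope [-0.0014 -0.0007  0.2904]
scene basket ((481.8169860839844, 391.416259765625), (230.34521484375, 243.46046447753906), 82.90473937988281)
scene wedge ((495.85784912109375, 384.6452941894531), (87.0274658203125, 204.96871948242188), 66.20625305175781) 379
[(-75, 40.4), (-60, 41.4), (-45, 41.6), (-30, 38.9), (-15, 35.5), (0, 30.8), (15, 26.5), (30, 24.5)]
wrist basket ((478.4776611328125, 390.2886962890625), (230.34205627441406, 230.7164306640625), 83.08670043945312)
wrist wedge ((477.0933532714844, 365.565185546875), (103.24980926513672, 163.95066833496094), 82.3827133178711) 5261
[(-75, 41.3), (-60, 42.6), (-45, 42.8), (-30, 40.6), (-15, 36.2), (0, 31.7), (15, 27.4), (30, 22.9), (45, 18.3), (60, 14.0), (75, 9.7)]
```

```bash
python3 -c "
import cv2,numpy as np
a=cv2.imread('pics/f_wrist.png');b=cv2.imread('pics/f_scene.png')
c=np.hstack([a,b]);cv2.imwrite('pics/f.png',cv2.resize(c,(800,300)))"
```

```text
(no output)
```

View pics/f.png

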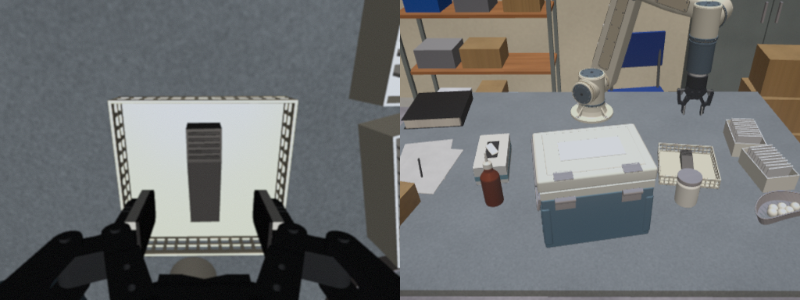

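The left (wrist) half shows the wedge lying base-down in the middle of the basket, at about (205,172) within walls 110–298. In the right (scene) half the lid is shut at (593,150) and the bottle, jar and carton are where they were. I'm handing in.

```bash
python3 -c "
from workcell import get_state, sign_off
print(get_state()['clock'],get_state()['dq'].round(3)); print(sign_off())"
```

```text
26.55 [-0.001  0.016 -0.027 -0.006  0.006 -0.001]
the job is handed in; nothing more can be done
None
```

The lid is shut and the wedge lies flat on its base in the middle of the basket. I handed the job in at 26.6 s, and the hand-in reported no verdict.

**What I did:** I gripped the wedge's butt in front of the handle bar and drew it straight back in small tugs, re-gripping deeper once. The lid front came down with it step by step: 0.3126, 0.3103, 0.3068, 0.3011, 0.2952, 0.2923, then 0.288 m. I pulled the tip clear of the bar before lifting, carried the wedge over, lowered it until it touched (about 10 N at contact), released it and backed off.

**Last checks:**
- **Lid:** level within 0.0014 in both views, so shut.
- **Basket:** its centre moved less than 1 mm in the top and wrist views. The scene view's coarser fit differed by about 2 mm.
- **Wedge:** the heel top stands at about 41 mm and the ramp runs evenly down to the tip, as it should lying flat on the 3–4 mm floor.
- **Bottle, jar and carton:** they look undisturbed in the picture. I did not measure them again.

**Did not go cleanly:**
- **Wedge outline:** the automatic fits in the last check were unreliable. They cut the wedge off at the mask edge or took in the fingers, so I judged its centring from the wrist picture and the height profile.
- **Tool tilt:** the tool picked up about 1.5° of tilt under load while pulling. The wedge was therefore about 0.7° nose-up just before I set it down, and it settled flat on release.

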